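Pack two glass flasks in a deep carrier

ROBOT

A 6-joint arm with a two-finger parallel gripper is mounted at the origin on a cart in front of the work surface, level with it; the furniture and walls round the work are solid. World frame = base frame: x ahead of the robot, y to its left, z up, the work surface at z = 0. Lengths are in mm, angles in rad, forces in N, time in s.
With the tool pointing down it reaches from about 350 to 875 mm from the base axis. Payload 4.2 kg.
Tool frame: the origin (TCP) lies midway between the tips of the shut fingers; the grasp point (between the pads) lies 19 mm behind it; z points along the fingers, y is the line along which they close (so a half turn about z gives the same grasp; the last joint's range is limited). The gripper opens to 85 mm and grips with 20 to 120 N. Pads are 22 mm wide; open, the fingers measure 114 mm over their backs; the gripper's body (76 mm by 85 mm) begins 54 mm behind the grasp point. The pads swing forward as they close: fully open they stand 13 mm farther back than shut.
Start: joints at [1.404, 0.385, 0.008, 0, -1.194, -0.259], TCP at [258.122, 569.185, 231.312] pointing down, gripper open.
Joint ranges: [-3.14, 3.14], [-1.21, 2.06], [-1.07, 1.41], [-3.16, 2.05], [-2.99, -0.16], [-3.1, 3.1]. Speed limits (rad/s): [2.79, 2.79, 3.14, 3.14, 3.14, 3.14].

INTERFACE

Orientations are given as a unit quaternion [x, y, z, w].
In Python, from bench import arm gives the robot as it stands.
- The arm moves only by the tool send_rows, never from a script. Its argument "targets" is a list of rows, each an object of numbers: "gripper": the gripper command: -1 is fully open, 1 is shut, values between are in proportion; "x", "y", "z": the shift along the tool's x, y, z in cm; "ax", "ay", "az": the turn, a rotation vector about the tool's x, y, z in degrees. A call has 1 to 5 rows; each row shifts and turns the commanded pose from where the row before left it, along the tool's axes as they then stand; what a row does not reach is not made up. A row lasts 1/12 s, in which the tool goes at most 41.7 mm and 7.16 degrees, less where a joint would pass 70% of its speed; a pose out of reach is approached as far as the arm can. A call is refused whole if a number of a shift passes 4.17 or a number of a turn 7.16, either way. A call with a gripper value outside its range is refused whole. The fingers move at their own pace and stop on an object; the grip force is fixed at half the most. Time passes only in rows, so rows that do not move let the fingers close. It gives the time, the measured TCP pose, the force, the opening and the grip force at its end, in the units of the state.
- arm.read_state(): the state, without advancing time (a new reading comes with each control period).
- arm.get_image(name): name is "scene" or "top" or "wrist"; returns (picture, depth): 420x560x3 uint8, red, green, blue; 420x560 float32, mm along the optical axis (not along the pixel's ray), 0 where there is no reading.
- arm.camera_model(name): a dict with "fx", "fy", "cx", "cy" (pixels), "cam_to_world" (4x4, takes a point from camera to world coordinates). Camera axes: x right, y down, z forward; pixel columns grow to the right and rows downward; lengths in mm; the calibration is good to about 2 mm. A picture is of the moment at which its call begins: read the wrist's pose just before it. camera_model takes no time and is no camera call; for the wrist camera it gives the pose at the moment of the call.
- arm.job_done(): hands the job in; it is judged then, once.
Trained networks look in the newest picture that a camera, given by its name, has taken for a name from the list of things; names that differ only in an ending like _2 or _b are one class to them, and where a whole thing is asked for, a point or a joint stands for the part that bears it (a point fixed in the world has none). Each returns a list of dicts, best first, with "score" (0 to 1); they miss things now and then, are a little off and sometimes report something else, mostly with a low value. They report only what shows in the picture. A call takes as long as a camera call. They do not tell look-alikes from the thing itself.
- arm.boxes_of(camera, thing): "rect" ([left, top, width, height] in pixels, round what is visible of it).
The state is a dict: "clock": time; "joints": joint angles; "joint_vel": joint speeds; "joint_efforts": joint torques, N m; "position": TCP position; "ee_rot": TCP orientation; "contact_force": force on the tool from outside, world axes, zero at the start; "wrist_torque": the same for the moment, N m; "gripper_width": finger opening in mm; "grasp_force": force on a finger pad.
Only numpy, scipy, OpenCV 4.12 (cv2) and the standard library are available. Lean on these libraries where they do the work, as an engineer would, in place of code of your own. Each camera call takes 0.05 s, during which the arm holds its last target. There are 200 camera calls.

TASK

Three volumetric flasks stand in a loose row in front of the instrument; pack the two of them that have stoppers for transport: lower each one upright into a well of its own in the grey two-well carrier until it just rests on the well's sprung floor, then let go of it. The two floors are clamped at different depths that nobody has noted, so feel for them: never drop the glass and never press or knock it against the carrier with more than a light touch. Leave the third flask, without a stopper, the brown bottle and the timer where they stand.

Things in the scene. Friction and masses are not known exactly. Their poses are not given: they have to be found in the camera images.
- flask_a_centre (a point): one of the two stoppered volumetric flasks, clear glass, 198 mm high, about 0.14 kg (varies), loose on the worktop. Round bulb with flat foot, 60 mm wide, 56 mm high; straight neck 15 mm in diameter from 56 to 166 mm above the foot; ball-shaped glass stopper (fixed, 16 mm wide) to the top. The point is at its centre, 99 mm above its foot, z up the neck. Stands in the row of three by the instrument
- flask_b_centre (a point): the other stoppered volumetric flask, same shape and size: 198 mm high, about 0.14 kg (varies), loose on the worktop. Round bulb with flat foot, 60 mm wide, 56 mm high; straight neck 15 mm in diameter from 56 to 166 mm above the foot; ball-shaped glass stopper (fixed, 16 mm wide) to the top. The point is at its centre, 99 mm above its foot, z up the neck. Stands in the row of three by the instrument
- flask_open_centre (a point): the volumetric flask without a stopper, with a wide flared mouth (27 mm) at the top of its neck, 60 mm wide, 173 mm high; a bystander. The point is at its centre, 86 mm above its foot
- carrier: grey plastic carrier fixed on the worktop, 105 mm (x) by 195 mm (y) by 125 mm high, open at the top, walls 5 mm thick; a cross wall makes two wells side by side along its y. Ledges stand out 15 mm at both y ends, 98 mm up. Origin at the centre of its underside, z up. Over 9 N of a flask against it (floor or walls), or a fall of more than about 6 mm, harms the glass
- well_left (a point): centre of the mouth of one well (at the carrier's +y side), level with the rim, axes as the carrier's. The well is 95 mm (x) by 90 mm (y). Its black floor plate is on a damped spring: 0.6 N per mm, 16 mm of travel, then a hard stop. The plate's unloaded top lies 22 to 77 mm above the worktop: unmeasured, different in each well. A flask's weight sinks it 2 to 3 mm
- well_right (a point): centre of the mouth of one well (at the carrier's -y side), level with the rim, axes as the carrier's. The well is 95 mm (x) by 90 mm (y). Its black floor plate is on a damped spring: 0.6 N per mm, 16 mm of travel, then a hard stop. The plate's unloaded top lies 22 to 77 mm above the worktop: unmeasured, different in each well. A flask's weight sinks it 2 to 3 mm
- amber_bottle: brown reagent bottle with a black cap, 60 mm wide, 125 mm high; a bystander. Origin at the centre of its underside
- timer: small white bench timer, 62 by 62 by 21 mm; a bystander. Origin at the centre of its underside
Not all that is in view belongs to the job. What is shaped like the part that bears flask_a_centre but blue is not meant.

How it is judged:
By the outcome, as a careful person would: the job done as asked, in the order asked, and still so for the second after the job is handed in, with the robot touching nothing.
It also fails if it takes over 72 s, if anything falls off the work surface, if the arm or the gripper's body presses on something with over 40 N, if the wrist force passes 120 N, or if a joint passes its speed limit or range.

## Working session

There is one attempt and no reset: what is moved stays moved. The work goes in short steps, Python scripts to look and compute and a tool call to move; the robot and the scene stay as the last step left them, time stands still between calls to the robot, and variables do not carry over. Pictures are saved under pics/ and viewed, at most 10 in all, crops included, and the job is handed in when it is done.

Besides the shell and the picture viewer there is one more tool, called after "Call:" by a JSON object that holds its "api" and its "payload", one argument or row to a line. send_rows: Moves the arm, as the interface text tells. Its arguments: {"type":"object","properties":{"targets":{"type":"array"}},"required":["targets"]}

```bash
mkdir -p pics; cat > h.py <<'E'
from bench import arm
import numpy as np, cv2
from scipy.spatial.transform import Rotation as R
def px2w(m,u,v,d):
    p=np.array([(u-m['cx'])*d/m['fx'],(v-m['cy'])*d/m['fy'],d,1]); return (np.array(m['cam_to_world'])@p)[:3]
def cloud(m,D):
    v,u=np.mgrid[:D.shape[0],:D.shape[1]]
    P=np.stack([(u-m['cx'])*D/m['fx'],(v-m['cy'])*D/m['fy'],D,np.ones_like(D)],-1)@np.array(m['cam_to_world']).T
    P=P[...,:3]; P[D==0]=np.nan; return P
E
python3 - <<'E'
from h import *
s=arm.read_state(); print(s)
for n in ['scene','top']:
    I,D=arm.get_image(n); m=arm.camera_model(n); cv2.imwrite(f'pics/{n}.png',cv2.resize(I[...,::-1],(784,588)))
    np.savez(f'{n}.npz',I=I,D=D); print(n,m)
    for t in ['flask_a_centre','flask_open_centre','carrier','amber_bottle','timer']:
        print(t,[(np.round(b['rect']).tolist(),round(b['score'],2)) for b in arm.boxes_of(n,t)])
E
```

```text
{'clock': 0.0, 'joints': array([ 1.40360569e+00,  3.85580545e-01,  6.65133237e-03, -5.05739034e-04,
       -1.19398061e+00, -2.58645665e-01]), 'joint_vel': array([ 0.00071612, -0.00124388,  0.00047233, -0.00268955,  0.00012554,
        0.00086718]), 'joint_efforts': array([-2.48035767e-04, -3.92290378e+01,  1.88395035e+01,  4.18627068e+00,
       -4.69672916e-03, -8.60453362e-07]), 'position': array([257.89318089, 568.68921556, 230.21607011]), 'ee_rot': array([ 9.77398142e-01, -2.11404115e-01, -1.86478813e-04,  1.06638438e-03]), 'contact_force': array([-0.12271043,  0.71795459,  0.14972583]), 'wrist_torque': array([-0.03142589,  0.00338873, -0.0262567 ]), 'grasp_force': 0.0, 'gripper_width': 85.54402186089972}
scene {'fx': 468.2625324742251, 'fy': 468.2625324742251, 'cx': 277.59551884698124, 'cy': 216.09540172946197, 'cam_to_world': array([[ 9.28347817e-01, -1.64348290e-01,  3.33406614e-01,
        -7.84822208e+00],
       [-3.71517440e-01, -3.81173428e-01,  8.46570499e-01,
        -1.69254087e+03],
       [-1.20466716e-02, -9.09778246e-01, -4.14919776e-01,
         8.61630725e+02],

[... 445 characters left out ...]
 'cy': 210.06949448235778, 'cam_to_world': array([[ 1.59483826e-02, -9.82515764e-01,  1.85495075e-01,
         3.65432677e+02],
       [-9.99867458e-01, -1.62788045e-02, -2.58299817e-04,
        -1.22145219e+02],
       [ 3.27342172e-03, -1.85466370e-01, -9.82645160e-01,
         1.46210176e+03],
       [ 0.00000000e+00,  0.00000000e+00,  0.00000000e+00,
         1.00000000e+00]])}
flask_a_centre [([294.0, 153.0, 19.0, 23.0], 0.78), ([203.0, 251.0, 22.0, 22.0], 0.76)]
flask_open_centre [([108.0, 249.0, 30.0, 18.0], 0.93), ([300.0, 223.0, 77.0, 48.0], 0.3)]
carrier [([303.0, 225.0, 71.0, 46.0], 0.86)]
amber_bottle [([413.0, 232.0, 31.0, 20.0], 0.83)]
timer [([286.0, 200.0, 22.0, 19.0], 0.53)]
```

View pics/scene.png

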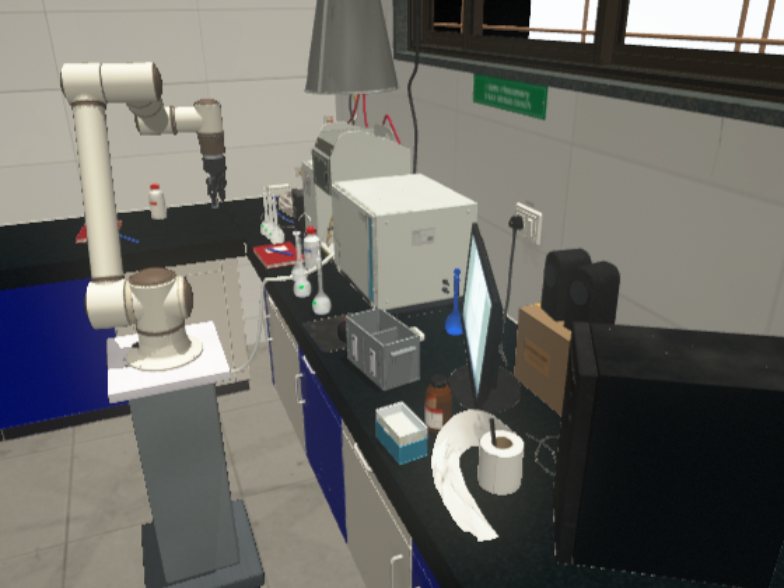

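View pics/top.png

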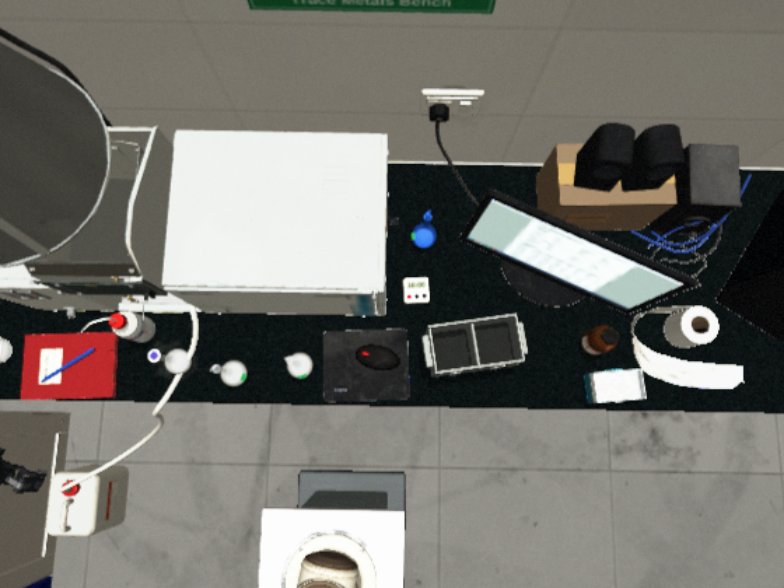

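Candidates for a stoppered flask in the top view (784-wide pixels):
- (175,360): a wide mouth shows at (153,355), so this is probably the open flask.
- (233,372) and (299,365): small tops, so probably the two stoppered flasks.
- (424,235): the blue look-alike, not meant.

I'll check these in a close crop.

```bash
python3 - <<'E'
from h import *
z=np.load('top.npz');I,D=z['I'],z['D'];m=arm.camera_model('top')
a=cv2.resize(I[232:287,90:230,::-1],(784,308),interpolation=cv2.INTER_CUBIC)
z2=np.load('scene.npz');b=cv2.resize(z2['I'][150:240,170:310,::-1],(436,280),interpolation=cv2.INTER_CUBIC)
c=cv2.resize(I[215:280,295:382,::-1],(348,260),interpolation=cv2.INTER_CUBIC)
can=np.zeros((595,790,3),np.uint8);can[:308,:784]=a;can[310:590,:436]=b;can[310:570,440:788]=c
cv2.imwrite('pics/crop.png',can)
P=cloud(m,D)
# flasks: points above table
for nm,(u0,u1,v0,v1) in {'open':(100,142,245,275),'f1':(146,180,255,280),'f2':(200,228,248,275)}.items():
    Q=P[v0:v1,u0:u1].reshape(-1,3)
    print(nm)
    for lo,hi in [(8,30),(30,60),(60,100),(100,150),(150,170),(170,186),(186,215)]:
        q=Q[(Q[:,2]>lo)&(Q[:,2]<hi)]
        if len(q): print(lo,hi,len(q),np.round(q.mean(0),1),np.round(q.min(0)),np.round(q.max(0)))
Q=P[215:280,295:382].reshape(-1,3)
q=Q[(Q[:,2]>119)&(Q[:,2]<130)]
print('rim',len(q),cv2.minAreaRect(q[:,:2].astype(np.float32)),q[:,2].mean())
q=Q[(Q[:,2]>92)&(Q[:,2]<104)];print('ledge',len(q),cv2.minAreaRect(q[:,:2].astype(np.float32)))
for v in (238,243,248,253,258):print(v,np.round(P[v,300:378:3,2]).tolist())
E
```

```text
open
8 30 63 [447.9 359.7  20.8] [421. 336.   8.] [502. 453.  30.]
30 60 234 [474.8 351.6  45. ] [443. 318.  30.] [512. 389.  60.]
60 100 42 [470.5 360.5  72.9] [460. 352.  60.] [485. 373.  99.]
100 150 27 [470.7 360.6 123.9] [465. 358. 101.] [478. 365. 149.]
150 170 16 [473.4 364.1 168.1] [464. 355. 164.] [484. 378. 170.]
170 186 53 [471.4 365.  172.1] [460. 352. 170.] [483. 376. 176.]
f1
8 30 31 [438.8 225.4  22.9] [417. 205.   8.] [475. 297.  29.]
30 60 204 [445.4 227.9  45.7] [419. 205.  30.] [474. 258.  60.]
60 100 34 [445.1 231.6  70.9] [431. 225.  60.] [459. 244.  95.]
100 150 22 [445.7 230.6 123.2] [440. 228. 100.] [453. 236. 147.]
150 170 10 [447.2 229.1 164.4] [440. 226. 160.] [455. 234. 170.]
170 186 14 [443.4 232.6 176.5] [439. 229. 172.] [451. 238. 185.]
186 215 17 [446.8 233.7 194.7] [441. 228. 187.] [453. 240. 201.]
f2
8 30 20 [463.4  68.1  24.4] [438.  55.  15.] [495. 106.  30.]
30 60 188 [464.3  79.2  45.2] [438.  57.  30.] [495. 112.  60.]
60 100 35 [464.   81.7  69. ] [455.  70.  60.] [480.  95.  91.]
100 150 10 [465.3  80.2 117.6] [461.  78. 101.] [472.  84. 133.]
[... 556 characters left out ...]
1.0, 49.0, 48.0, 72.0, 114.0, 104.0, -4.0]
243 [-2.0, 105.0, 100.0, 31.0, 26.0, 28.0, 30.0, 34.0, 31.0, 31.0, 32.0, 29.0, 61.0, 103.0, 52.0, 51.0, 46.0, 57.0, 50.0, 46.0, 49.0, 50.0, 61.0, 103.0, 126.0, 104.0]
248 [-1.0, 99.0, 101.0, 126.0, nan, 27.0, 23.0, 30.0, 28.0, 26.0, 26.0, 30.0, 43.0, 112.0, 53.0, 46.0, 53.0, 50.0, 49.0, 50.0, 47.0, 53.0, 42.0, 88.0, 123.0, 100.0]
253 [3.0, 99.0, 98.0, 121.0, 27.0, 32.0, nan, 28.0, 32.0, 26.0, 30.0, 31.0, 26.0, 92.0, 50.0, 49.0, 49.0, 51.0, 45.0, 51.0, 50.0, 49.0, 51.0, 79.0, 118.0, 3.0]
258 [0.0, 1.0, 103.0, 112.0, 30.0, 31.0, 31.0, 27.0, 29.0, 26.0, 28.0, 28.0, 26.0, 71.0, 106.0, 52.0, 47.0, 46.0, 54.0, 43.0, 47.0, 124.0, 125.0, 123.0, 122.0, -4.0]
```

View pics/crop.png

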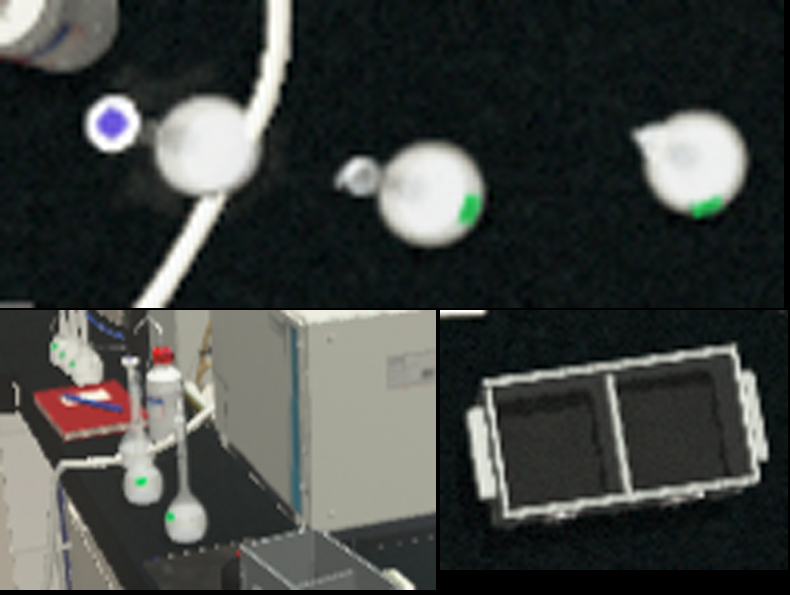

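The crop settles it. The left flask at (110,123) has a wide purple mouth, so it is the open one. The other two, at (430,190) and (697,160), have small tops at 195 mm, so they are the stoppered ones: f1 at about (446,231) and f2 at about (466,82). The depth image hints at floors of about 28 mm (left) and 50 mm (right), but I'll still feel for them. Moving above f1.

Call:
{"api": "send_rows", "payload": {
  "targets": [
    {"x":3.1,"y":2.3,"gripper":-1},
    {"x":3.1,"y":2.3,"gripper":-1},
    {"x":3.1,"y":2.3,"gripper":-1},
    {"x":3.1,"y":2.3,"gripper":-1},
    {"x":3.1,"y":2.3,"gripper":-1}
  ]
}}

```text
$.targets[0]: bad value
```

Call:
{"api": "send_rows", "payload": {
  "targets": [
    {"x":3.1,"y":2.3,"gripper":-1},
    {"x":3.1,"y":2.3,"gripper":-1},
    {"x":3.1,"y":2.3,"gripper":-1},
    {"x":3.1,"y":2.3,"gripper":-1},
    {"x":3.1,"y":2.3,"gripper":-1}
  ]
}}

```text
$.targets[0]: bad value
```

```bash
cat > look.py <<'E'
from h import *
import sys
n=sys.argv[1]; tx,ty=float(sys.argv[2]),float(sys.argv[3])
s=arm.read_state(); m=arm.camera_model('wrist'); I,D=arm.get_image('wrist'); P=cloud(m,D)
print(s['clock'],np.round(s['position'],1),np.round(s['ee_rot'],4),np.round(s['contact_force'],2))
print([(np.round(b['rect']).tolist(),round(b['score'],2)) for b in arm.boxes_of('wrist','flask_a_centre')])
Q=P.reshape(-1,3); Q=Q[np.hypot(Q[:,0]-tx,Q[:,1]-ty)<35]
for lo,hi in [(30,56),(60,100),(100,130),(130,160),(160,168),(168,182),(182,205)]:
    q=Q[(Q[:,2]>lo)&(Q[:,2]<hi)]
    if len(q): print(lo,hi,len(q),np.round(q.mean(0),1),np.round(q.min(0)),np.round(q.max(0)))
A=R.from_quat(s['ee_rot']).as_matrix()
print('axes',np.round(A.T,4).tolist(),'cam',np.round(np.array(m['cam_to_world'])[:3],3).tolist())
cv2.imwrite(f'pics/{n}.png',I[...,::-1])
E
python3 look.py w1 446 231
```

```text
0.6 [258.1 569.2 231.3] [ 0.9774 -0.2113 -0.     -0.    ] [-0.31  0.03  0.23]
[]
axes [[0.9107, -0.413, -0.0], [-0.413, -0.9107, -0.0], [-0.0, 0.0, -1.0]] cam [[-0.414, -0.877, -0.244, 320.688], [-0.91, 0.399, 0.11, 540.573], [0.001, 0.267, -0.964, 375.525]]
```

View pics/w1.png

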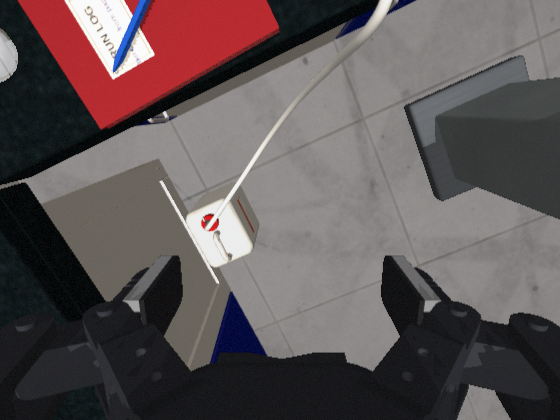

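The move was refused, so the arm hasn't moved and the wrist view shows only the floor and the red notebook. Each row probably needs every key.

Call:
{"api": "send_rows", "payload": {
  "targets": [
    {"x":3.1,"y":2.3,"z":0,"ax":0,"ay":0,"az":0,"gripper":-1},
    {"x":3.1,"y":2.3,"z":0,"ax":0,"ay":0,"az":0,"gripper":-1},
    {"x":3.1,"y":2.3,"z":0,"ax":0,"ay":0,"az":0,"gripper":-1},
    {"x":3.1,"y":2.3,"z":0,"ax":0,"ay":0,"az":0,"gripper":-1},
    {"x":3.1,"y":2.3,"z":0,"ax":0,"ay":0,"az":0,"gripper":-1}
  ]
}}

```text
clock: 1.12
position: [352.3, 398.8, 231.5]
ee_rot: [0.977, -0.211, 0.0, -0.0]
contact_force: [1.3, 0.1, 0.0]
gripper_width: 85.1
grasp_force: 0.0
```

Call:
{"api": "send_rows", "payload": {
  "targets": [
    {"x":3.1,"y":2.3,"z":0,"ax":0,"ay":0,"az":0,"gripper":-1},
    {"x":3.1,"y":2.3,"z":0,"ax":0,"ay":0,"az":0,"gripper":-1},
    {"x":3.1,"y":2.3,"z":0,"ax":0,"ay":0,"az":0,"gripper":-1},
    {"x":3.1,"y":2.3,"z":0,"ax":0,"ay":0,"az":0,"gripper":-1},
    {"x":3.1,"y":2.3,"z":0,"ax":0,"ay":0,"az":0,"gripper":-1}
  ]
}}

```text
clock: 1.53
position: [446.0, 230.0, 231.7]
ee_rot: [0.977, -0.211, 0.0, -0.0]
contact_force: [0.9, 0.0, 0.1]
gripper_width: 85.4
grasp_force: 0.0
```

```bash
python3 look.py w2 446 231
```

```text
1.5333 [446.  230.  231.7] [ 9.775e-01 -2.111e-01  3.000e-04 -4.000e-04] [0.95 0.02 0.15]
[([372.0, 65.0, 166.0, 61.0], 0.89)]
30 56 1466 [457.2 230.2  45.4] [421. 204.  30.] [480. 264.  56.]
60 100 476 [454.3 232.7  69.8] [437. 221.  60.] [465. 249. 100.]
100 130 134 [455.  232.6 116. ] [450. 228. 100.] [457. 240. 130.]
130 160 129 [454.9 232.4 141.2] [449. 228. 130.] [457. 241. 153.]
160 168 130 [455.4 231.9 166.3] [444. 226. 161.] [459. 244. 168.]
168 182 373 [452.6 234.4 175.7] [442. 226. 168.] [459. 244. 182.]
182 205 371 [451.8 234.1 196. ] [443. 227. 182.] [458. 243. 201.]
axes [[0.9109, -0.4126, 0.0004], [-0.4126, -0.9109, -0.0009], [0.0007, 0.0007, -1.0]] cam [[-0.413, -0.878, -0.243, 508.476], [-0.911, 0.398, 0.111, 201.309], [-0.0, 0.267, -0.964, 375.988]]
```

View pics/w2.png

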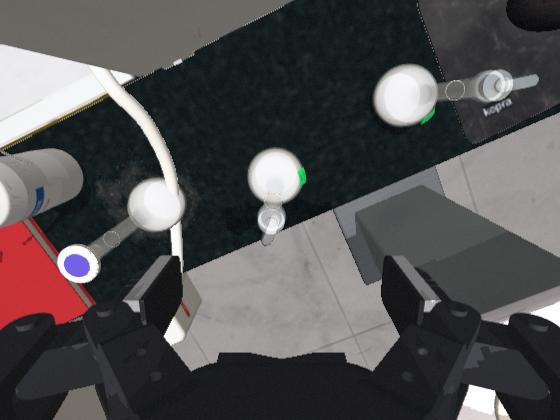

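The stopper of f1 shows at (271,218) and f2 is at upper right. The wrist view puts f1's axis at about (450,234.5). I'll shift sideways, go partly down and check.

Call:
{"api": "send_rows", "payload": {
  "targets": [
    {"x":0.15,"y":-0.45,"z":0,"ax":0,"ay":0,"az":0,"gripper":-1},
    {"x":0,"y":0,"z":2.0,"ax":0,"ay":0,"az":0,"gripper":-1},
    {"x":0,"y":0,"z":2.0,"ax":0,"ay":0,"az":0,"gripper":-1},
    {"x":0,"y":0,"z":2.0,"ax":0,"ay":0,"az":0,"gripper":-1},
    {"x":0,"y":0,"z":0.5,"ax":0,"ay":0,"az":0,"gripper":-1}
  ]
}}

```text
clock: 2.05
position: [446.9, 235.3, 163.3]
ee_rot: [0.978, -0.211, -0.002, 0.002]
contact_force: [0.6, -0.5, 0.0]
gripper_width: 85.5
grasp_force: 0.0
```

```bash
python3 look.py w3 449 234
```

```text
2.05 [446.9 235.3 163.3] [ 0.9775 -0.2108 -0.0019  0.002 ] [ 0.63 -0.47  0.01]
[([398.0, 48.0, 162.0, 80.0], 0.79)]
30 56 2214 [458.6 230.3  45.4] [421. 204.  30.] [480. 264.  56.]
60 100 810 [454.7 233.   70.7] [437. 221.  60.] [464. 249. 100.]
100 130 326 [455.  232.8 116.2] [448. 228. 100.] [457. 241. 130.]
130 160 382 [455.  232.9 143.2] [449. 228. 130.] [457. 241. 156.]
160 168 342 [455.8 232.8 166.2] [444. 226. 161.] [460. 245. 168.]
168 182 810 [453.7 234.5 175.5] [442. 227. 168.] [459. 244. 182.]
182 205 990 [452.5 234.  195. ] [444. 227. 182.] [458. 243. 201.]
axes [[0.9112, -0.4121, -0.0028], [-0.412, -0.9111, 0.0048], [-0.0045, -0.0032, -1.0]] cam [[-0.413, -0.876, -0.248, 510.108], [-0.911, 0.399, 0.107, 207.261], [0.005, 0.27, -0.963, 307.34]]
```

View pics/w3.png

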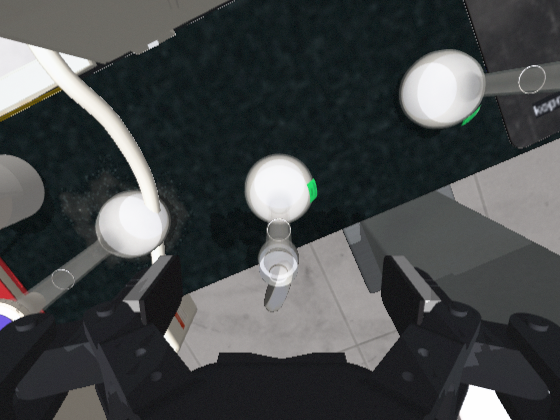

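The neck (279,230) and stopper (278,262) are centred between the pads, which meet at column 282. Now down to grasp height, then close.

Call:
{"api": "send_rows", "payload": {
  "targets": [
    {"x":0.35,"y":0,"z":0.5,"ax":0,"ay":0,"az":0,"gripper":-1},
    {"x":0,"y":0,"z":1.0,"ax":0,"ay":0,"az":0,"gripper":-1},
    {"x":0,"y":0,"z":1.0,"ax":0,"ay":0,"az":0,"gripper":-1},
    {"x":0,"y":0,"z":0.6,"ax":0,"ay":0,"az":0,"gripper":-1},
    {"x":0,"y":0,"z":0,"ax":0,"ay":0,"az":0,"gripper":0.3}
  ]
}}

```text
clock: 2.57
position: [451.0, 233.0, 133.6]
ee_rot: [0.977, -0.211, -0.001, 0.001]
contact_force: [-0.3, 1.3, 0.1]
gripper_width: 75.4
grasp_force: 0.0
```

Call:
{"api": "send_rows", "payload": {
  "targets": [
    {"x":0,"y":-0.1,"z":0,"ax":0,"ay":0,"az":0,"gripper":0.3},
    {"x":0,"y":0,"z":0,"ax":0,"ay":0,"az":0,"gripper":0.5},
    {"x":0,"y":0,"z":0,"ax":0,"ay":0,"az":0,"gripper":0.5},
    {"x":0,"y":0,"z":0,"ax":0,"ay":0,"az":0,"gripper":0.5},
    {"x":0,"y":0,"z":0,"ax":0,"ay":0,"az":0,"gripper":0.5}
  ]
}}

```text
clock: 2.98
position: [452.4, 234.7, 135.6]
ee_rot: [0.977, -0.211, 0.0, -0.0]
contact_force: [-0.3, 0.5, -0.2]
gripper_width: 21.5
grasp_force: 0.0
```

Call:
{"api": "send_rows", "payload": {
  "targets": [
    {"x":0,"y":0,"z":0,"ax":0,"ay":0,"az":0,"gripper":1},
    {"x":0,"y":0,"z":0,"ax":0,"ay":0,"az":0,"gripper":1},
    {"x":0,"y":0,"z":0,"ax":0,"ay":0,"az":0,"gripper":1},
    {"x":0,"y":0,"z":0,"ax":0,"ay":0,"az":0,"gripper":1},
    {"x":0,"y":0,"z":0,"ax":0,"ay":0,"az":0,"gripper":1}
  ]
}}

```text
clock: 3.4
position: [452.4, 234.6, 135.7]
ee_rot: [0.977, -0.211, 0.0, -0.0]
contact_force: [-0.6, 0.2, 3.8]
gripper_width: 14.2
grasp_force: 58.4
```

It is gripped: 14.2 mm opening and 58 N. Lifting straight up.

Call:
{"api": "send_rows", "payload": {
  "targets": [
    {"x":0,"y":0,"z":-1.0,"ax":0,"ay":0,"az":0,"gripper":1},
    {"x":0,"y":0,"z":-3.0,"ax":0,"ay":0,"az":0,"gripper":1},
    {"x":0,"y":0,"z":-4.0,"ax":0,"ay":0,"az":0,"gripper":1},
    {"x":0,"y":0,"z":-4.0,"ax":0,"ay":0,"az":0,"gripper":1},
    {"x":0,"y":0,"z":-4.0,"ax":0,"ay":0,"az":0,"gripper":1}
  ]
}}

```text
clock: 3.82
position: [451.6, 234.2, 297.1]
ee_rot: [0.977, -0.211, -0.0, 0.0]
contact_force: [0.6, 0.5, -1.2]
gripper_width: 14.0
grasp_force: 58.6
```

Call:
{"api": "send_rows", "payload": {
  "targets": [
    {"x":0,"y":3.0,"z":0,"ax":0,"ay":0,"az":0,"gripper":1},
    {"x":0.4,"y":4.0,"z":0,"ax":0,"ay":0,"az":0,"gripper":1},
    {"x":0.4,"y":4.0,"z":0,"ax":0,"ay":0,"az":0,"gripper":1},
    {"x":0.4,"y":4.0,"z":0,"ax":0,"ay":0,"az":0,"gripper":1},
    {"x":0.4,"y":3.0,"z":0,"ax":0,"ay":0,"az":0,"gripper":1}
  ]
}}

```text
clock: 4.23
position: [390.3, 61.9, 295.3]
ee_rot: [0.977, -0.211, -0.0, -0.0]
contact_force: [0.6, -1.2, -1.9]
gripper_width: 14.0
grasp_force: 58.8
```

```bash
python3 - <<'E'
from h import *
z=np.load('top.npz');P=cloud(arm.camera_model('top'),z['D']).reshape(-1,3);P=P[P[:,2]>140]
for c in [(508,-259),(523,-352),(466,83)]:
    d=np.hypot(P[:,0]-c[0],P[:,1]-c[1]);o=np.argsort(d)
    o=[i for i in o if d[i]>25][:1]; print(c,[(np.round(P[i]),round(d[i])) for i in o])
    q=P[(d<300)&(P[:,1]<c[1]+60)]
    if len(q): print('minx',q[q[:,0].argmin()].round(),'maxz',q[:,2].max())
E
```

```text
(508, -259) [(array([ 580., -108.,  298.]), 167)]
minx [ 661. -515.  142.] maxz 366.50704753921605
(523, -352) [(array([ 694., -436.,  146.]), 190)]
minx [ 612. -638.  155.] maxz 366.50704753921605
(466, 83) [(array([577.,  82., 199.]), 111)]
minx [459.  83. 175.] maxz 353.31731855285693
```

Call:
{"api": "send_rows", "payload": {
  "targets": [
    {"x":2.2,"y":2.2,"z":0,"ax":0,"ay":0,"az":0,"gripper":1},
    {"x":2.8,"y":2.8,"z":0,"ax":0,"ay":0,"az":0,"gripper":1},
    {"x":2.8,"y":2.8,"z":0,"ax":0,"ay":0,"az":0,"gripper":1},
    {"x":2.8,"y":2.8,"z":0,"ax":0,"ay":0,"az":0,"gripper":1},
    {"x":2.4,"y":2.4,"z":0,"ax":0,"ay":0,"az":0,"gripper":1}
  ]
}}

```text
clock: 4.65
position: [457.2, -110.1, 295.5]
ee_rot: [0.977, -0.212, 0.0, -0.0]
contact_force: [0.9, 0.8, -1.1]
gripper_width: 14.4
grasp_force: 58.9
```

Call:
{"api": "send_rows", "payload": {
  "targets": [
    {"x":2.5,"y":2.6,"z":0,"ax":0,"ay":0,"az":0,"gripper":1},
    {"x":2.7,"y":2.9,"z":0,"ax":0,"ay":0,"az":0,"gripper":1},
    {"x":2.7,"y":2.9,"z":0,"ax":0,"ay":0,"az":0,"gripper":1},
    {"x":2.0,"y":2.1,"z":0,"ax":0,"ay":0,"az":0,"gripper":1},
    {"x":0,"y":0,"z":0,"ax":0,"ay":0,"az":0,"gripper":1}
  ]
}}

```text
clock: 5.07
position: [504.9, -248.6, 293.9]
ee_rot: [0.977, -0.214, -0.001, 0.0]
contact_force: [0.1, 0.1, -1.2]
gripper_width: 13.9
grasp_force: 59.0
```

```bash
cat > car.py <<'E'
from h import *
import sys
s=arm.read_state(); m=arm.camera_model('wrist'); I,D=arm.get_image('wrist'); P=cloud(m,D)
print(s['clock'],np.round(s['position'],1),np.round(s['contact_force'],2),[(np.round(b['rect']).tolist(),round(b['score'],2)) for b in arm.boxes_of('wrist','carrier')])
Q=P.reshape(-1,3);Q=Q[(abs(Q[:,0]-515)<90)&(abs(Q[:,1]+306)<140)]
h=np.histogram(Q[:,2],bins=np.arange(0,140,4));print(h[0].tolist())
for lo,hi in [(92,104),(120,130)]:
    q=Q[(Q[:,2]>lo)&(Q[:,2]<hi)]
    if len(q)>5: print(lo,len(q),cv2.minAreaRect(q[:,:2].astype(np.float32)),q.min(0).round(),q.max(0).round(),np.median(q[:,2]))
for c in [(508,-259),(523,-352)]:
    q=Q[np.hypot(Q[:,0]-c[0],Q[:,1]-c[1])<40]; q=q[(q[:,2]<85)]; print(c,len(q),np.median(q[:,2]) if len(q) else 0)
cv2.imwrite(f'pics/{sys.argv[1]}.png',I[...,::-1]); np.savez('w.npz',P=P)
E
python3 car.py c1
```

```text
5.0667 [ 504.9 -248.6  293.9] [ 0.08  0.12 -1.18] [([213.0, 34.0, 239.0, 180.0], 0.77)]
[7223, 116, 19, 14, 26, 40, 60, 3286, 697, 64, 97, 215, 5147, 1653, 247, 262, 261, 267, 286, 273, 318, 307, 325, 321, 364, 950, 731, 746, 382, 384, 433, 2964, 47, 0]
92 1635 ((521.17724609375, -307.08416748046875), (103.53030395507812, 224.25743103027344), 9.005120277404785) [ 465. -423.   92.] [ 585. -192.  104.] 101.45207018228984
120 3444 ((517.6754760742188, -307.9644775390625), (105.0779800415039, 195.4336700439453), 8.959716796875) [ 459. -411.  120.] [ 584. -204.  129.] 126.13703552675418
(508, -259) 2312 31.20128146651183
(523, -352) 4095 51.39806541753836
```

View pics/c1.png

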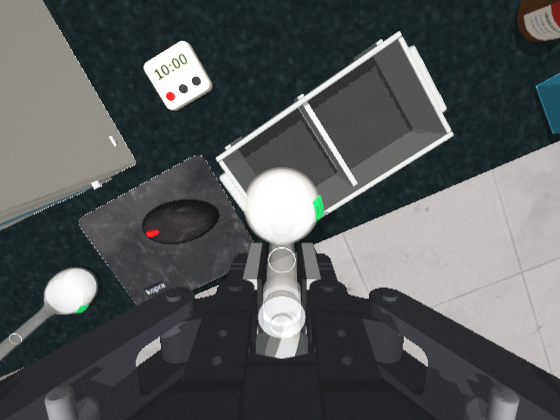

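The carrier outline runs from about (220,160) to (450,130) with the divider at (330,145). The carrier centre works out at (517.7,-308) with 9° yaw, so the left well is at (510,-261). The flask hangs upright at column 281.

Call:
{"api": "send_rows", "payload": {
  "targets": [
    {"x":1.2,"y":0.85,"z":0,"ax":0,"ay":0,"az":0,"gripper":1},
    {"x":0,"y":0,"z":0,"ax":0,"ay":0,"az":0,"gripper":1},
    {"x":0,"y":0,"z":1.0,"ax":0,"ay":0,"az":0,"gripper":1},
    {"x":0,"y":0,"z":1.5,"ax":0,"ay":0,"az":0,"gripper":1},
    {"x":0,"y":0,"z":0,"ax":0,"ay":0,"az":0,"gripper":1}
  ]
}}

```text
clock: 5.58
position: [509.2, -255.1, 266.9]
ee_rot: [0.977, -0.211, -0.003, -0.001]
contact_force: [-1.4, -0.2, -2.3]
gripper_width: 14.1
grasp_force: 58.9
```

```bash
python3 car.py c2; python3 - <<'E'
import numpy as np
P=np.load('w.npz')['P'];Q=P[np.isfinite(P[...,2])]
Q=Q[np.hypot(Q[:,0]-510,Q[:,1]+261)<38]
for lo,hi in [(134,150),(150,160),(160,170),(170,190),(190,200),(200,215),(215,240)]:
    q=Q[(Q[:,2]>lo)&(Q[:,2]<hi)]
    if len(q):print(lo,hi,len(q),q.mean(0).round(1),q.min(0).round(),q.max(0).round())
E
```

```text
5.5833 [ 509.2 -255.1  266.9] [-1.38 -0.18 -2.31] [([205.0, 34.0, 258.0, 212.0], 0.63)]
[7605, 154, 16, 22, 26, 40, 73, 3200, 643, 66, 110, 249, 6042, 1709, 296, 312, 323, 336, 333, 364, 358, 379, 404, 428, 430, 1324, 882, 944, 530, 551, 582, 3830, 46, 0]
92 2182 ((521.101806640625, -306.79742431640625), (103.6458740234375, 224.5361328125), 9.006300926208496) [ 464. -423.   92.] [ 585. -193.  104.] 101.67174588015033
120 4458 ((517.4891967773438, -307.8218078613281), (105.46050262451172, 194.93057250976562), 8.980788230895996) [ 456. -412.  120.] [ 584. -204.  129.] 126.14641528111142
(508, -259) 2101 31.23667785303803
(523, -352) 4700 51.371396092792565
150 160 153 [ 527.4 -263.4  156.6] [ 502. -284.  153.] [ 535. -229.  160.]
160 170 563 [ 522.3 -260.2  166. ] [ 478. -284.  160.] [ 535. -224.  170.]
170 190 2504 [ 512.6 -257.9  180.5] [ 480. -284.  170.] [ 532. -226.  190.]
190 200 706 [ 510.  -256.   193.7] [ 491. -269.  190.] [ 520. -239.  200.]
200 215 292 [ 510.5 -256.1  205.9] [ 499. -263.  200.] [ 515. -245.  215.]
215 240 314 [ 511.1 -256.1  228.1] [ 505. -261.  215.] [ 513. -248.  240.]
```

Call:
{"api": "send_rows", "payload": {
  "targets": [
    {"x":0.6,"y":0.45,"z":0,"ax":0,"ay":0,"az":0,"gripper":1},
    {"x":0,"y":0,"z":0,"ax":0,"ay":0,"az":0,"gripper":1},
    {"x":0,"y":0,"z":0,"ax":0,"ay":0,"az":0,"gripper":1}
  ]
}}

```text
clock: 5.93
position: [515.5, -264.0, 271.0]
ee_rot: [0.977, -0.211, 0.001, 0.0]
contact_force: [0.1, -0.1, -1.1]
gripper_width: 14.1
grasp_force: 59.0
```

The measured pose lags by a few rows and has now settled slightly past the target. I'll trim it back and descend to just above the floor estimate.

Call:
{"api": "send_rows", "payload": {
  "targets": [
    {"x":-0.35,"y":-0.15,"z":0,"ax":0,"ay":0,"az":0,"gripper":1},
    {"x":0,"y":0,"z":1.0,"ax":0,"ay":0,"az":0,"gripper":1},
    {"x":0,"y":0,"z":2.0,"ax":0,"ay":0,"az":0,"gripper":1},
    {"x":0,"y":0,"z":2.0,"ax":0,"ay":0,"az":0,"gripper":1},
    {"x":0,"y":0,"z":1.0,"ax":0,"ay":0,"az":0,"gripper":1}
  ]
}}

```text
clock: 6.35
position: [510.8, -260.2, 207.2]
ee_rot: [0.977, -0.212, -0.002, -0.001]
contact_force: [-0.5, -0.7, -2.6]
gripper_width: 14.4
grasp_force: 58.9
```

Call:
{"api": "send_rows", "payload": {
  "targets": [
    {"x":0,"y":0,"z":1.0,"ax":0,"ay":0,"az":0,"gripper":1},
    {"x":0,"y":0,"z":0.8,"ax":0,"ay":0,"az":0,"gripper":1},
    {"x":0,"y":0,"z":0.4,"ax":0,"ay":0,"az":0,"gripper":1},
    {"x":0,"y":0,"z":0,"ax":0,"ay":0,"az":0,"gripper":1},
    {"x":0,"y":0,"z":0,"ax":0,"ay":0,"az":0,"gripper":1}
  ]
}}

```text
clock: 6.77
position: [512.8, -261.2, 188.8]
ee_rot: [0.977, -0.211, 0.0, 0.0]
contact_force: [-0.3, -0.3, -1.3]
gripper_width: 14.2
grasp_force: 58.9
```

Foot at about 53 mm and the hanging weight reads -1.3 N. Continuing slowly.

Call:
{"api": "send_rows", "payload": {
  "targets": [
    {"x":0,"y":0,"z":0.4,"ax":0,"ay":0,"az":0,"gripper":1},
    {"x":0,"y":0,"z":0.4,"ax":0,"ay":0,"az":0,"gripper":1},
    {"x":0,"y":0,"z":0.4,"ax":0,"ay":0,"az":0,"gripper":1},
    {"x":0,"y":0,"z":0.2,"ax":0,"ay":0,"az":0,"gripper":1},
    {"x":0,"y":0,"z":0,"ax":0,"ay":0,"az":0,"gripper":1}
  ]
}}

```text
clock: 7.18
position: [512.0, -260.9, 173.6]
ee_rot: [0.977, -0.211, -0.001, -0.0]
contact_force: [0.3, 0.3, -1.5]
gripper_width: 14.2
grasp_force: 59.0
```

Call:
{"api": "send_rows", "payload": {
  "targets": [
    {"x":0,"y":0,"z":0.1,"ax":0,"ay":0,"az":0,"gripper":1},
    {"x":0,"y":0,"z":0.1,"ax":0,"ay":0,"az":0,"gripper":1},
    {"x":0,"y":0,"z":0.1,"ax":0,"ay":0,"az":0,"gripper":1},
    {"x":0,"y":0,"z":0,"ax":0,"ay":0,"az":0,"gripper":1},
    {"x":0,"y":0,"z":0,"ax":0,"ay":0,"az":0,"gripper":1}
  ]
}}

```text
clock: 7.6
position: [512.5, -261.0, 171.3]
ee_rot: [0.977, -0.211, 0.0, 0.0]
contact_force: [-0.0, -0.5, -2.1]
gripper_width: 13.8
grasp_force: 59.0
```

Call:
{"api": "send_rows", "payload": {
  "targets": [
    {"x":0,"y":0,"z":0.1,"ax":0,"ay":0,"az":0,"gripper":1},
    {"x":0,"y":0,"z":0.1,"ax":0,"ay":0,"az":0,"gripper":1},
    {"x":0,"y":0,"z":0.1,"ax":0,"ay":0,"az":0,"gripper":1},
    {"x":0,"y":0,"z":0,"ax":0,"ay":0,"az":0,"gripper":1},
    {"x":0,"y":0,"z":0,"ax":0,"ay":0,"az":0,"gripper":1}
  ]
}}

```text
clock: 8.02
position: [512.4, -261.0, 168.2]
ee_rot: [0.977, -0.211, -0.0, 0.0]
contact_force: [-0.4, 0.1, -1.3]
gripper_width: 13.9
grasp_force: 59.0
```

Call:
{"api": "send_rows", "payload": {
  "targets": [
    {"x":0,"y":0,"z":0.1,"ax":0,"ay":0,"az":0,"gripper":1},
    {"x":0,"y":0,"z":0.1,"ax":0,"ay":0,"az":0,"gripper":1},
    {"x":0,"y":0,"z":0,"ax":0,"ay":0,"az":0,"gripper":1},
    {"x":0,"y":0,"z":0,"ax":0,"ay":0,"az":0,"gripper":1},
    {"x":0,"y":0,"z":0,"ax":0,"ay":0,"az":0,"gripper":1}
  ]
}}

```text
clock: 8.43
position: [512.4, -261.0, 166.3]
ee_rot: [0.977, -0.211, -0.0, 0.0]
contact_force: [-0.7, 0.3, -1.5]
gripper_width: 13.9
grasp_force: 59.0
```

Call:
{"api": "send_rows", "payload": {
  "targets": [
    {"x":0,"y":0,"z":0.1,"ax":0,"ay":0,"az":0,"gripper":1},
    {"x":0,"y":0,"z":0.1,"ax":0,"ay":0,"az":0,"gripper":1},
    {"x":0,"y":0,"z":0,"ax":0,"ay":0,"az":0,"gripper":1},
    {"x":0,"y":0,"z":0,"ax":0,"ay":0,"az":0,"gripper":1},
    {"x":0,"y":0,"z":0,"ax":0,"ay":0,"az":0,"gripper":1}
  ]
}}

```text
clock: 8.85
position: [512.6, -261.0, 164.5]
ee_rot: [0.977, -0.211, 0.0, 0.0]
contact_force: [-0.3, 0.4, -0.3]
gripper_width: 13.7
grasp_force: 59.0
```

Call:
{"api": "send_rows", "payload": {
  "targets": [
    {"x":0,"y":0,"z":0.1,"ax":0,"ay":0,"az":0,"gripper":1},
    {"x":0,"y":0,"z":0.1,"ax":0,"ay":0,"az":0,"gripper":1},
    {"x":0,"y":0,"z":0,"ax":0,"ay":0,"az":0,"gripper":1},
    {"x":0,"y":0,"z":0,"ax":0,"ay":0,"az":0,"gripper":1},
    {"x":0,"y":0,"z":0,"ax":0,"ay":0,"az":0,"gripper":1}
  ]
}}

```text
clock: 9.27
position: [512.6, -261.0, 162.5]
ee_rot: [0.977, -0.211, 0.0, 0.0]
contact_force: [0.5, -0.2, 0.6]
gripper_width: 14.1
grasp_force: 59.1
```

The load moved from -1.4 to +0.6 N, so the floor carries the flask with a light press. Letting go.

Call:
{"api": "send_rows", "payload": {
  "targets": [
    {"x":0,"y":0,"z":0,"ax":0,"ay":0,"az":0,"gripper":0.6},
    {"x":0,"y":0,"z":0,"ax":0,"ay":0,"az":0,"gripper":0.5},
    {"x":0,"y":0,"z":0,"ax":0,"ay":0,"az":0,"gripper":0.2},
    {"x":0,"y":0,"z":0,"ax":0,"ay":0,"az":0,"gripper":-0.3},
    {"x":0,"y":0,"z":0,"ax":0,"ay":0,"az":0,"gripper":-0.3}
  ]
}}

```text
clock: 9.68
position: [512.4, -261.0, 162.3]
ee_rot: [0.977, -0.211, -0.0, -0.0]
contact_force: [0.3, 0.1, 0.3]
gripper_width: 55.1
grasp_force: 0.0
```

Call:
{"api": "send_rows", "payload": {
  "targets": [
    {"x":0,"y":0,"z":0,"ax":0,"ay":0,"az":0,"gripper":-0.3},
    {"x":0,"y":0,"z":-1.0,"ax":0,"ay":0,"az":0,"gripper":-0.3},
    {"x":0,"y":0,"z":-3.0,"ax":0,"ay":0,"az":0,"gripper":-0.5},
    {"x":0,"y":0,"z":-4.0,"ax":0,"ay":0,"az":0,"gripper":-1},
    {"x":0,"y":0,"z":-4.0,"ax":0,"ay":0,"az":0,"gripper":-1}
  ]
}}

```text
clock: 10.1
position: [511.8, -260.9, 283.9]
ee_rot: [0.977, -0.211, -0.001, 0.0]
contact_force: [0.7, -0.3, 0.5]
gripper_width: 84.8
grasp_force: 0.0
```

```bash
python3 - <<'E'
from h import *
m=arm.camera_model('wrist'); I,D=arm.get_image('wrist'); P=cloud(m,D); Q=P[np.isfinite(P[...,2])]
Q=Q[np.hypot(Q[:,0]-510,Q[:,1]+261)<34]
for lo,hi in [(40,80),(100,140),(140,185),(190,240)]:
    q=Q[(Q[:,2]>lo)&(Q[:,2]<hi)]
    if len(q):print(lo,hi,len(q),q.mean(0).round(1),q.min(0).round(),q.max(0).round())
E
```

```text
40 80 1172 [ 517.8 -264.6   69.7] [ 480. -290.   49.] [ 539. -231.   80.]
100 140 148 [ 514.  -262.   118.6] [ 506. -268.  100.] [ 517. -254.  140.]
140 185 169 [ 514.  -262.3  160.2] [ 507. -267.  141.] [ 516. -254.  179.]
190 240 683 [ 511.8 -260.8  210.6] [ 501. -269.  190.] [ 519. -251.  228.]
```

Call:
{"api": "send_rows", "payload": {
  "targets": [
    {"x":-2.8,"y":-2.3,"z":0,"ax":0,"ay":0,"az":0,"gripper":-1},
    {"x":-3.1,"y":-2.6,"z":0,"ax":0,"ay":0,"az":0,"gripper":-1},
    {"x":-3.1,"y":-2.6,"z":0,"ax":0,"ay":0,"az":0,"gripper":-1},
    {"x":-3.1,"y":-2.6,"z":0,"ax":0,"ay":0,"az":0,"gripper":-1},
    {"x":-1.2,"y":-3.8,"z":0,"ax":0,"ay":0,"az":0,"gripper":-1}
  ]
}}

```text
clock: 10.57
position: [445.3, -78.8, 283.5]
ee_rot: [0.977, -0.212, 0.0, -0.0]
contact_force: [0.5, -0.3, -0.1]
gripper_width: 85.7
grasp_force: 0.0
```

Call:
{"api": "send_rows", "payload": {
  "targets": [
    {"x":-1.2,"y":-3.8,"z":0.5,"ax":0,"ay":0,"az":0,"gripper":-1},
    {"x":-1.2,"y":-3.8,"z":1.0,"ax":0,"ay":0,"az":0,"gripper":-1},
    {"x":-1.2,"y":-3.8,"z":1.0,"ax":0,"ay":0,"az":0,"gripper":-1},
    {"x":-1.0,"y":-3.5,"z":1.0,"ax":0,"ay":0,"az":0,"gripper":-1},
    {"x":0,"y":0,"z":0,"ax":0,"ay":0,"az":0,"gripper":-1}
  ]
}}

```text
clock: 10.98
position: [468.5, 79.8, 246.1]
ee_rot: [0.978, -0.209, -0.001, -0.0]
contact_force: [1.2, -1.0, -1.3]
gripper_width: 85.3
grasp_force: 0.0
```

```bash
python3 look.py w4 470 85
```

```text
10.9833 [468.5  79.8 246.1] [ 9.780e-01 -2.085e-01 -6.000e-04 -0.000e+00] [ 1.2  -0.99 -1.26]
[([251.0, 149.0, 53.0, 87.0], 0.66)]
30 56 1373 [477.2  80.1  45.1] [440.  55.  30.] [500. 113.  56.]
60 100 433 [475.1  82.1  69.8] [458.  70.  60.] [485.  97. 100.]
100 130 117 [475.8  81.8 116. ] [471.  77. 100.] [478.  89. 130.]
130 160 107 [475.8  81.8 140.9] [471.  78. 130.] [478.  89. 152.]
160 168 102 [476.5  81.5 166.3] [465.  75. 162.] [480.  93. 168.]
168 182 287 [475.3  82.9 175.7] [467.  76. 168.] [480.  93. 182.]
182 205 446 [472.1  83.7 194.3] [467.  75. 182.] [475.  94. 200.]
axes [[0.913, -0.4079, -0.0011], [-0.4079, -0.913, 0.0002], [-0.0011, 0.0003, -1.0]] cam [[-0.409, -0.879, -0.245, 531.345], [-0.913, 0.394, 0.109, 51.471], [0.001, 0.268, -0.963, 390.204]]
```

Flask 1 stands upright in the left well. Flask 2's axis is at (470.7,84). Letting the arm settle while going down.

Call:
{"api": "send_rows", "payload": {
  "targets": [
    {"x":0,"y":0,"z":1.0,"ax":0,"ay":0,"az":0,"gripper":-1},
    {"x":0,"y":0,"z":1.0,"ax":0,"ay":0,"az":0,"gripper":-1},
    {"x":0,"y":0,"z":0,"ax":0,"ay":0,"az":0,"gripper":-1},
    {"x":0,"y":0,"z":0,"ax":0,"ay":0,"az":0,"gripper":-1}
  ]
}}

```text
clock: 11.42
position: [467.8, 74.0, 226.6]
ee_rot: [0.977, -0.212, -0.001, 0.001]
contact_force: [1.6, 0.7, 0.7]
gripper_width: 85.4
grasp_force: 0.0
```

```bash
python3 look.py w5 470 85
```

```text
11.4167 [467.8  74.  226.6] [ 9.772e-01 -2.122e-01 -7.000e-04  6.000e-04] [1.64 0.7  0.7 ]
[([244.0, 152.0, 58.0, 95.0], 0.68)]
30 56 1506 [477.3  79.4  45.3] [440.  55.  30.] [500. 113.  56.]
60 100 487 [474.9  81.8  70.5] [458.  71.  60.] [484.  98. 100.]
100 130 151 [475.4  81.4 115.9] [468.  78. 100.] [478.  90. 130.]
130 160 152 [475.4  81.4 141.5] [469.  78. 130.] [478.  89. 155.]
160 168 132 [476.5  81.5 166.1] [465.  75. 162.] [480.  93. 168.]
168 182 364 [475.   82.5 175.6] [467.  76. 168.] [480.  93. 182.]
182 205 554 [472.1  83.6 194.2] [467.  75. 182.] [475.  94. 201.]
axes [[0.91, -0.4147, -0.0011], [-0.4147, -0.91, 0.0015], [-0.0016, -0.0009, -1.0]] cam [[-0.415, -0.876, -0.245, 530.601], [-0.91, 0.401, 0.11, 45.394], [0.002, 0.268, -0.963, 370.705]]
```

Call:
{"api": "send_rows", "payload": {
  "targets": [
    {"x":-0.1,"y":-1.0,"z":0,"ax":0,"ay":0,"az":0,"gripper":-1},
    {"x":0,"y":0,"z":0,"ax":0,"ay":0,"az":0,"gripper":-1},
    {"x":0,"y":0,"z":2.0,"ax":0,"ay":0,"az":0,"gripper":-1},
    {"x":0,"y":0,"z":2.0,"ax":0,"ay":0,"az":0,"gripper":-1},
    {"x":0,"y":0,"z":1.5,"ax":0,"ay":0,"az":0,"gripper":-1}
  ]
}}

```text
clock: 11.93
position: [471.4, 85.0, 171.4]
ee_rot: [0.977, -0.211, -0.0, -0.0]
contact_force: [-0.8, 0.4, -0.4]
gripper_width: 85.4
grasp_force: 0.0
```

Call:
{"api": "send_rows", "payload": {
  "targets": [
    {"x":0,"y":0,"z":1.0,"ax":0,"ay":0,"az":0,"gripper":-1},
    {"x":0,"y":0,"z":0,"ax":0,"ay":0,"az":0,"gripper":-1},
    {"x":0,"y":0,"z":0,"ax":0,"ay":0,"az":0,"gripper":-1},
    {"x":0,"y":0,"z":0,"ax":0,"ay":0,"az":0,"gripper":-1}
  ]
}}

```text
clock: 12.27
position: [472.3, 85.2, 163.2]
ee_rot: [0.977, -0.211, 0.001, -0.0]
contact_force: [-0.3, 0.8, 0.3]
gripper_width: 85.5
grasp_force: 0.0
```

Call:
{"api": "send_rows", "payload": {
  "targets": [
    {"x":-0.1,"y":0.15,"z":0.8,"ax":0,"ay":0,"az":0,"gripper":-1},
    {"x":0,"y":0,"z":1.0,"ax":0,"ay":0,"az":0,"gripper":-1},
    {"x":0,"y":0,"z":0.9,"ax":0,"ay":0,"az":0,"gripper":-0.5},
    {"x":0,"y":0,"z":0,"ax":0,"ay":0,"az":0,"gripper":0.3},
    {"x":0,"y":0,"z":0,"ax":0,"ay":0,"az":0,"gripper":0.5}
  ]
}}

```text
clock: 12.68
position: [469.9, 83.7, 135.0]
ee_rot: [0.977, -0.211, -0.0, 0.0]
contact_force: [0.3, -0.7, 0.3]
gripper_width: 51.9
grasp_force: 0.0
```

Call:
{"api": "send_rows", "payload": {
  "targets": [
    {"x":0,"y":0,"z":0,"ax":0,"ay":0,"az":0,"gripper":0.5},
    {"x":0,"y":0,"z":0,"ax":0,"ay":0,"az":0,"gripper":0.5},
    {"x":0,"y":0,"z":0,"ax":0,"ay":0,"az":0,"gripper":0.5}
  ]
}}

```text
clock: 12.93
position: [470.4, 83.9, 135.8]
ee_rot: [0.977, -0.211, 0.0, -0.0]
contact_force: [-0.3, -0.1, 0.2]
gripper_width: 21.5
grasp_force: 0.0
```

Call:
{"api": "send_rows", "payload": {
  "targets": [
    {"x":0,"y":0,"z":0,"ax":0,"ay":0,"az":0,"gripper":1},
    {"x":0,"y":0,"z":0,"ax":0,"ay":0,"az":0,"gripper":1},
    {"x":0,"y":0,"z":0,"ax":0,"ay":0,"az":0,"gripper":1},
    {"x":0,"y":0,"z":0,"ax":0,"ay":0,"az":0,"gripper":1},
    {"x":0,"y":0,"z":0,"ax":0,"ay":0,"az":0,"gripper":1}
  ]
}}

```text
clock: 13.35
position: [470.5, 84.0, 135.8]
ee_rot: [0.977, -0.211, 0.001, -0.0]
contact_force: [0.0, 0.1, 2.9]
gripper_width: 14.1
grasp_force: 58.3
```

Gripped. Lift, then go round flask 1 on the robot's side.

Call:
{"api": "send_rows", "payload": {
  "targets": [
    {"x":0,"y":0,"z":-1.0,"ax":0,"ay":0,"az":0,"gripper":1},
    {"x":0,"y":0,"z":-3.0,"ax":0,"ay":0,"az":0,"gripper":1},
    {"x":0,"y":0,"z":-4.1,"ax":0,"ay":0,"az":0,"gripper":1},
    {"x":0,"y":0,"z":-4.1,"ax":0,"ay":0,"az":0,"gripper":1},
    {"x":0,"y":0,"z":-4.1,"ax":0,"ay":0,"az":0,"gripper":1}
  ]
}}

```text
clock: 13.77
position: [468.9, 83.4, 299.2]
ee_rot: [0.977, -0.211, -0.001, 0.001]
contact_force: [1.6, 0.9, -1.0]
gripper_width: 13.9
grasp_force: 58.5
```

Call:
{"api": "send_rows", "payload": {
  "targets": [
    {"x":0.6,"y":2.8,"z":0,"ax":0,"ay":0,"az":0,"gripper":1},
    {"x":0.8,"y":3.9,"z":0,"ax":0,"ay":0,"az":0,"gripper":1},
    {"x":0.8,"y":3.9,"z":0,"ax":0,"ay":0,"az":0,"gripper":1},
    {"x":0.8,"y":3.9,"z":0,"ax":0,"ay":0,"az":0,"gripper":1},
    {"x":0.8,"y":3.9,"z":0,"ax":0,"ay":0,"az":0,"gripper":1}
  ]
}}

```text
clock: 14.18
position: [427.1, -100.8, 297.7]
ee_rot: [0.978, -0.211, -0.001, -0.0]
contact_force: [1.7, -0.3, -0.8]
gripper_width: 14.1
grasp_force: 58.7
```

Call:
{"api": "send_rows", "payload": {
  "targets": [
    {"x":1.5,"y":3.4,"z":0,"ax":0,"ay":0,"az":0,"gripper":1},
    {"x":1.5,"y":3.4,"z":0,"ax":0,"ay":0,"az":0,"gripper":1},
    {"x":1.5,"y":3.4,"z":0,"ax":0,"ay":0,"az":0,"gripper":1},
    {"x":1.5,"y":3.4,"z":0,"ax":0,"ay":0,"az":0,"gripper":1},
    {"x":1.5,"y":3.4,"z":0,"ax":0,"ay":0,"az":0,"gripper":1}
  ]
}}

```text
clock: 14.6
position: [425.7, -286.8, 297.4]
ee_rot: [0.977, -0.211, -0.001, -0.0]
contact_force: [0.8, 0.3, -1.7]
gripper_width: 14.1
grasp_force: 58.7
```

Call:
{"api": "send_rows", "payload": {
  "targets": [
    {"x":1.4,"y":3.2,"z":0,"ax":0,"ay":0,"az":0,"gripper":1},
    {"x":1.4,"y":3.1,"z":0,"ax":0,"ay":0,"az":0,"gripper":1},
    {"x":2.8,"y":-1.3,"z":0,"ax":0,"ay":0,"az":0,"gripper":1},
    {"x":3.2,"y":-1.4,"z":0,"ax":0,"ay":0,"az":0,"gripper":1},
    {"x":2.8,"y":-1.3,"z":0,"ax":0,"ay":0,"az":0,"gripper":1}
  ]
}}

```text
clock: 15.02
position: [523.1, -355.1, 296.9]
ee_rot: [0.977, -0.213, -0.001, -0.001]
contact_force: [0.3, 0.1, -1.9]
gripper_width: 13.9
grasp_force: 59.1
```

Call:
{"api": "send_rows", "payload": {
  "targets": [
    {"x":0,"y":0,"z":0.5,"ax":0,"ay":0,"az":0,"gripper":1},
    {"x":0,"y":0,"z":0.5,"ax":0,"ay":0,"az":0,"gripper":1},
    {"x":0,"y":0,"z":0,"ax":0,"ay":0,"az":0,"gripper":1},
    {"x":0,"y":0,"z":0,"ax":0,"ay":0,"az":0,"gripper":1}
  ]
}}

```text
clock: 15.35
position: [521.6, -353.8, 287.6]
ee_rot: [0.977, -0.211, -0.001, -0.0]
contact_force: [-0.5, -0.2, -1.4]
gripper_width: 14.2
grasp_force: 59.1
```

```bash
python3 car.py c3; python3 - <<'E'
import numpy as np
P=np.load('w.npz')['P'];Q=P[np.isfinite(P[...,2])]
Q=Q[np.hypot(Q[:,0]-525,Q[:,1]+355)<42]
for lo,hi in [(150,160),(160,170),(170,190),(190,205),(205,225),(225,240),(240,265)]:
    q=Q[(Q[:,2]>lo)&(Q[:,2]<hi)]
    if len(q):print(lo,hi,len(q),q.mean(0).round(1),q.min(0).round(),q.max(0).round())
E
```

```text
15.35 [ 521.6 -353.8  287.6] [-0.51 -0.23 -1.41] [([127.0, 105.0, 231.0, 189.0], 0.57)]
[8136, 93, 16, 12, 12, 63, 548, 1211, 135, 137, 172, 207, 3046, 707, 264, 349, 386, 451, 499, 489, 480, 475, 403, 333, 326, 1144, 664, 533, 263, 281, 293, 2486, 43, 26]
92 1803 ((521.4125366210938, -307.485595703125), (103.56927490234375, 224.45245361328125), 8.96214771270752) [ 456. -424.   92.] [ 583. -193.  104.] 102.01656614189159
120 2812 ((517.8182373046875, -307.625), (105.10391998291016, 195.19944763183594), 9.038865089416504) [ 452. -412.  120.] [ 584. -204.  130.] 126.12283986091239
(508, -259) 2111 66.21088201240661
(523, -352) 1564 51.169226710115396
170 190 698 [ 539.3 -362.3  184.6] [ 492. -385.  174.] [ 553. -326.  190.]
190 205 1804 [ 530.4 -359.1  198.2] [ 494. -382.  190.] [ 550. -328.  205.]
205 225 1596 [ 528.  -356.9  212. ] [ 504. -374.  205.] [ 542. -336.  225.]
225 240 202 [ 527.5 -356.8  232.1] [ 519. -362.  225.] [ 530. -348.  240.]
240 265 334 [ 527.4 -356.6  253. ] [ 520. -361.  240.] [ 529. -349.  265.]
```

View pics/c3.png

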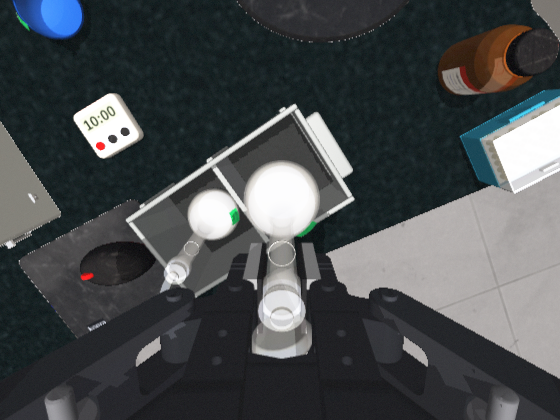

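Flask 1 stands in the left well at (213,213). Flask 2 hangs over the right well at (282,200), about 2 mm off centre. Descending.

Call:
{"api": "send_rows", "payload": {
  "targets": [
    {"x":0.25,"y":-0.1,"z":0.5,"ax":0,"ay":0,"az":0,"gripper":1},
    {"x":0,"y":0,"z":1.5,"ax":0,"ay":0,"az":0,"gripper":1},
    {"x":0,"y":0,"z":2.0,"ax":0,"ay":0,"az":0,"gripper":1},
    {"x":0,"y":0,"z":1.5,"ax":0,"ay":0,"az":0,"gripper":1},
    {"x":0,"y":0,"z":0.5,"ax":0,"ay":0,"az":0,"gripper":1}
  ]
}}

```text
clock: 15.87
position: [524.1, -353.5, 225.7]
ee_rot: [0.977, -0.212, -0.002, -0.001]
contact_force: [-0.5, 0.9, -2.2]
gripper_width: 14.3
grasp_force: 59.0
```

Call:
{"api": "send_rows", "payload": {
  "targets": [
    {"x":0,"y":0,"z":0.5,"ax":0,"ay":0,"az":0,"gripper":1},
    {"x":0,"y":0,"z":0.5,"ax":0,"ay":0,"az":0,"gripper":1},
    {"x":0,"y":0,"z":0.5,"ax":0,"ay":0,"az":0,"gripper":1},
    {"x":0,"y":0,"z":0.3,"ax":0,"ay":0,"az":0,"gripper":1},
    {"x":0,"y":0,"z":0,"ax":0,"ay":0,"az":0,"gripper":1}
  ]
}}

```text
clock: 16.28
position: [525.4, -354.1, 210.0]
ee_rot: [0.977, -0.211, -0.0, -0.0]
contact_force: [0.2, 0.2, -1.6]
gripper_width: 13.9
grasp_force: 59.1
```

Call:
{"api": "send_rows", "payload": {
  "targets": [
    {"x":0,"y":0,"z":0.3,"ax":0,"ay":0,"az":0,"gripper":1},
    {"x":0,"y":0,"z":0.2,"ax":0,"ay":0,"az":0,"gripper":1},
    {"x":0,"y":0,"z":0.1,"ax":0,"ay":0,"az":0,"gripper":1},
    {"x":0,"y":0,"z":0,"ax":0,"ay":0,"az":0,"gripper":1},
    {"x":0,"y":0,"z":0,"ax":0,"ay":0,"az":0,"gripper":1}
  ]
}}

```text
clock: 16.7
position: [525.6, -354.3, 204.4]
ee_rot: [0.977, -0.211, 0.0, 0.0]
contact_force: [-0.1, -0.3, -1.7]
gripper_width: 14.1
grasp_force: 59.1
```

Call:
{"api": "send_rows", "payload": {
  "targets": [
    {"x":0,"y":0,"z":0.3,"ax":0,"ay":0,"az":0,"gripper":1},
    {"x":0,"y":0,"z":0.3,"ax":0,"ay":0,"az":0,"gripper":1},
    {"x":0,"y":0,"z":0.2,"ax":0,"ay":0,"az":0,"gripper":1},
    {"x":0,"y":0,"z":0.1,"ax":0,"ay":0,"az":0,"gripper":1},
    {"x":0,"y":0,"z":0,"ax":0,"ay":0,"az":0,"gripper":1}
  ]
}}

```text
clock: 17.12
position: [525.4, -354.1, 194.8]
ee_rot: [0.977, -0.211, -0.0, -0.0]
contact_force: [0.6, -0.4, -0.8]
gripper_width: 14.1
grasp_force: 59.1
```

Call:
{"api": "send_rows", "payload": {
  "targets": [
    {"x":0,"y":0,"z":0.1,"ax":0,"ay":0,"az":0,"gripper":1},
    {"x":0,"y":0,"z":0.1,"ax":0,"ay":0,"az":0,"gripper":1},
    {"x":0,"y":0,"z":0.1,"ax":0,"ay":0,"az":0,"gripper":1},
    {"x":0,"y":0,"z":0,"ax":0,"ay":0,"az":0,"gripper":1},
    {"x":0,"y":0,"z":0,"ax":0,"ay":0,"az":0,"gripper":1}
  ]
}}

```text
clock: 17.53
position: [525.6, -354.2, 192.3]
ee_rot: [0.977, -0.211, -0.0, 0.0]
contact_force: [-0.1, -0.1, -1.8]
gripper_width: 13.9
grasp_force: 59.1
```

Call:
{"api": "send_rows", "payload": {
  "targets": [
    {"x":0,"y":0,"z":0.1,"ax":0,"ay":0,"az":0,"gripper":1},
    {"x":0,"y":0,"z":0.1,"ax":0,"ay":0,"az":0,"gripper":1},
    {"x":0,"y":0,"z":0,"ax":0,"ay":0,"az":0,"gripper":1},
    {"x":0,"y":0,"z":0,"ax":0,"ay":0,"az":0,"gripper":1},
    {"x":0,"y":0,"z":0,"ax":0,"ay":0,"az":0,"gripper":1}
  ]
}}

```text
clock: 17.95
position: [525.6, -354.3, 190.3]
ee_rot: [0.977, -0.211, 0.0, 0.0]
contact_force: [-0.3, -0.2, -1.1]
gripper_width: 14.0
grasp_force: 59.1
```

Foot at about 54.5 mm and no contact yet. Continuing in 2 mm steps.

Call:
{"api": "send_rows", "payload": {
  "targets": [
    {"x":0,"y":0,"z":0.1,"ax":0,"ay":0,"az":0,"gripper":1},
    {"x":0,"y":0,"z":0.1,"ax":0,"ay":0,"az":0,"gripper":1},
    {"x":0,"y":0,"z":0,"ax":0,"ay":0,"az":0,"gripper":1},
    {"x":0,"y":0,"z":0,"ax":0,"ay":0,"az":0,"gripper":1},
    {"x":0,"y":0,"z":0,"ax":0,"ay":0,"az":0,"gripper":1}
  ]
}}

```text
clock: 18.37
position: [525.6, -354.3, 188.3]
ee_rot: [0.977, -0.211, -0.0, 0.0]
contact_force: [-0.2, -0.4, -1.8]
gripper_width: 14.0
grasp_force: 59.1
```

Call:
{"api": "send_rows", "payload": {
  "targets": [
    {"x":0,"y":0,"z":0.1,"ax":0,"ay":0,"az":0,"gripper":1},
    {"x":0,"y":0,"z":0.1,"ax":0,"ay":0,"az":0,"gripper":1},
    {"x":0,"y":0,"z":0,"ax":0,"ay":0,"az":0,"gripper":1},
    {"x":0,"y":0,"z":0,"ax":0,"ay":0,"az":0,"gripper":1},
    {"x":0,"y":0,"z":0,"ax":0,"ay":0,"az":0,"gripper":1}
  ]
}}

```text
clock: 18.78
position: [525.6, -354.2, 186.3]
ee_rot: [0.977, -0.211, -0.0, 0.0]
contact_force: [-0.9, 0.7, -1.9]
gripper_width: 14.5
grasp_force: 59.1
```

Call:
{"api": "send_rows", "payload": {
  "targets": [
    {"x":0,"y":0,"z":0.1,"ax":0,"ay":0,"az":0,"gripper":1},
    {"x":0,"y":0,"z":0.1,"ax":0,"ay":0,"az":0,"gripper":1},
    {"x":0,"y":0,"z":0,"ax":0,"ay":0,"az":0,"gripper":1},
    {"x":0,"y":0,"z":0,"ax":0,"ay":0,"az":0,"gripper":1},
    {"x":0,"y":0,"z":0,"ax":0,"ay":0,"az":0,"gripper":1}
  ]
}}

```text
clock: 19.2
position: [525.7, -354.3, 184.5]
ee_rot: [0.977, -0.211, 0.0, 0.0]
contact_force: [-0.3, -0.8, -0.6]
gripper_width: 14.0
grasp_force: 59.1
```

Call:
{"api": "send_rows", "payload": {
  "targets": [
    {"x":0,"y":0,"z":0.1,"ax":0,"ay":0,"az":0,"gripper":1},
    {"x":0,"y":0,"z":0.1,"ax":0,"ay":0,"az":0,"gripper":1},
    {"x":0,"y":0,"z":0,"ax":0,"ay":0,"az":0,"gripper":1},
    {"x":0,"y":0,"z":0,"ax":0,"ay":0,"az":0,"gripper":1},
    {"x":0,"y":0,"z":0,"ax":0,"ay":0,"az":0,"gripper":1}
  ]
}}

```text
clock: 19.62
position: [525.7, -354.4, 182.5]
ee_rot: [0.977, -0.211, 0.0, 0.0]
contact_force: [0.4, 0.4, 0.3]
gripper_width: 14.1
grasp_force: 59.2
```

The load went from -1.6 to +0.3 N, so the floor carries the flask. Letting go and rising.

Call:
{"api": "send_rows", "payload": {
  "targets": [
    {"x":0,"y":0,"z":0,"ax":0,"ay":0,"az":0,"gripper":0.6},
    {"x":0,"y":0,"z":0,"ax":0,"ay":0,"az":0,"gripper":0.5},
    {"x":0,"y":0,"z":0,"ax":0,"ay":0,"az":0,"gripper":0.2},
    {"x":0,"y":0,"z":0,"ax":0,"ay":0,"az":0,"gripper":-0.3},
    {"x":0,"y":0,"z":0,"ax":0,"ay":0,"az":0,"gripper":-0.3}
  ]
}}

```text
clock: 20.03
position: [525.5, -354.2, 182.2]
ee_rot: [0.977, -0.211, -0.0, -0.0]
contact_force: [0.0, -0.6, 0.9]
gripper_width: 55.0
grasp_force: 0.0
```

Call:
{"api": "send_rows", "payload": {
  "targets": [
    {"x":0,"y":0,"z":0,"ax":0,"ay":0,"az":0,"gripper":-0.3},
    {"x":0,"y":0,"z":-1.0,"ax":0,"ay":0,"az":0,"gripper":-0.3},
    {"x":0,"y":0,"z":-3.0,"ax":0,"ay":0,"az":0,"gripper":-0.3},
    {"x":0,"y":0,"z":-4.0,"ax":0,"ay":0,"az":0,"gripper":-0.3},
    {"x":0,"y":0,"z":-4.0,"ax":0,"ay":0,"az":0,"gripper":-0.3}
  ]
}}

```text
clock: 20.45
position: [525.0, -354.1, 303.8]
ee_rot: [0.977, -0.211, -0.001, 0.0]
contact_force: [1.0, -0.6, 1.0]
gripper_width: 55.5
grasp_force: 0.0
```

Call:
{"api": "send_rows", "payload": {
  "targets": [
    {"x":-2.5,"y":0,"z":-1.0,"ax":0,"ay":0,"az":0,"gripper":-0.3},
    {"x":-3.5,"y":0,"z":0,"ax":0,"ay":0,"az":0,"gripper":-0.3},
    {"x":-3.0,"y":0,"z":0,"ax":0,"ay":0,"az":0,"gripper":-0.3},
    {"x":0,"y":0,"z":0,"ax":0,"ay":0,"az":0,"gripper":-0.3},
    {"x":0,"y":0,"z":0,"ax":0,"ay":0,"az":0,"gripper":-0.3}
  ]
}}

```text
clock: 20.87
position: [442.6, -316.8, 314.3]
ee_rot: [0.977, -0.211, 0.001, 0.0]
contact_force: [0.3, -0.7, 0.2]
gripper_width: 55.9
grasp_force: 0.0
```

```bash
python3 - <<'E'
from h import *
I,D=arm.get_image('wrist');J,_=arm.get_image('top')
cv2.imwrite('pics/end.png',np.hstack([cv2.resize(I[...,::-1],(400,300)),cv2.resize(J[130:310,60:470,::-1],(400,300))]))
s=arm.read_state();print(s['clock'],s['position'],s['contact_force'])
E
```

```text
20.9667 [ 444.16016887 -317.30904764  313.15483979] [-0.23023925  0.32812487  0.15722941]
```

View pics/end.png

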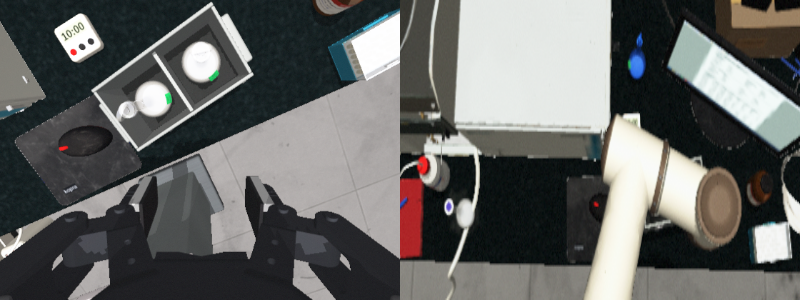

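Both flasks stand upright, one in each well, at (153,98) and (202,62) in the wrist view. The open flask at (462,210), the bottle and the timer are unmoved, and the arm is clear. Handing in.

```bash
python3 -c "
from bench import arm; print(arm.job_done())"
```

```text
the job is handed in; nothing more can be done
None
```

Both stoppered flasks stand upright, one in each carrier well. Each was lowered until the force reading showed the floor carrying it, then released, and the job was handed in at about 21 s with the arm clear and the open flask, bottle and timer not touched.

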